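# Park the guide roller at the top of its gutter and close the keeper

### The job

Push the steel roller up the sloped gutter with your fingertips until it drops into the sunk seat at the top stop, so that it cannot roll back, easing it in without ramming it against the stop. Then push the keeper bar, which stands open beside the gutter, round until it lies fully across the gutter behind the roller. Only push: do not pinch, lift or carry the roller, and leave the other things on the table where they are.

Things in the scene. Friction and masses are not known exactly. Their poses are not given: they have to be found in the camera images.
- channel: Aluminium gutter, inside 46 mm wide; walls 3 mm thick, tops 12 mm above its floor plane. Fixed on two legs. This frame tilts with the slope: +x points uphill along the gutter, 7 degrees above level, z normal to the floor, y across. Origin on the floor's centre line midway along, 100 mm above the table. Floor plane z = 0 up to x = 62 mm, where it steps down 4 mm into the seat.
- low_stop (a point): Foot of the inner face of the low end stop, on the gutter floor: channel x = -118 mm, y = z = 0. This stop is 4 mm thick and rises 12 mm above the floor.
- top_stop (a point): Face of the top stop in the middle of the gutter, at the level of the floor plane: channel x = 100 mm. It rises 36 mm above the floor plane and is 10 mm thick.
- roller: Loose steel guide roller, 48 mm diameter, 40 mm long, 0.25 kg give or take, lying with its axis (its own y) across the gutter; it starts at the low end, resting against the low end stop, and rolls back down freely unless it is in the seat. Origin at its centre; x and z turn as it rolls.
- roller_center (a point): Centre of the roller: 24 mm above the floor plane of the gutter while rolling, 20 mm when it lies in the seat.
- seat (a point): Where the roller's centre is when it lies in the seat: channel frame x = 76 mm, y = 0, z = 20 mm (it has about 1 mm of play along x).
- keeper (a joint): Angle of the keeper bar (rad): 0 = shut, straight across the gutter behind the seated roller (end of travel); about 1.57 = open, outside the gutter and pointing downhill along it; range 0 to 1.75. At value q the bar points along (-sin q, cos q) in the channel's x, y. It turns about the channel's z axis. Light friction (0.03 N m), no spring: it stays where it is left.
- keeper_pivot (a point): Pivot of the keeper bar, on the bar's centre line: channel x = 44, y = -46, z = 26 mm, on a post outside the gutter wall on the channel's -y side. The bar is a round steel rod, 8 mm diameter, reaching 85 mm from the pivot; its hub is 17 mm across.
- keeper_tip (a point): Free end of the keeper bar, on its centre line.
- coupling_pale: Bystander, to be left alone: pale quick coupling standing on end, 33 mm wide, 54 mm tall. Origin at the centre of its underside.
- dropper_bottle: Bystander, to be left alone: small brown dropper bottle, 33 mm wide, 102 mm tall. Origin at the centre of its underside.
- grease_tin: Bystander, to be left alone: round white grease tin, 57 mm across, 30 mm tall. Origin at the centre of its underside.
- tape_roll: Bystander, to be left alone: roll of black tape lying flat, 62 mm across, 19 mm tall. Origin at the centre of its underside.
- coupling_white: Bystander, to be left alone: white quick coupling standing on end, 27 mm across, 60 mm tall. Origin at the centre of its underside.
Mind the look-alikes: they are no part of the job. What is shaped like the roller but pink is not meant.

How it is judged:
By the outcome, as a careful person would: the job done as asked, in the order asked, and still so for the second after the job is handed in, with the robot touching nothing.
It also fails if it takes over 50 s, if anything falls off the work surface, if the arm or the gripper's body presses on something with over 40 N, if the wrist force passes 120 N, or if a joint passes its speed limit or range.

### The arm

A 6-joint arm with a two-finger parallel gripper is mounted at the origin on a cart in front of the work surface, level with it; the furniture and walls round the work are solid. World frame = base frame: x ahead of the robot, y to its left, z up, the work surface at z = 0. Lengths are in mm, angles in rad, forces in N, time in s.
With the tool pointing down it reaches from about 275 to 1000 mm from the base axis. Payload 8.4 kg.
Tool frame: the origin (TCP) lies between the finger pads; the fingertips stand 22 mm ahead of it and the grasp point (between the pads) lies 3 mm ahead of it; z points along the fingers, y is the line along which they close (so a half turn about z gives the same grasp; the last joint's range is limited). The gripper opens to 85 mm and grips with 20 to 120 N. Pads are 22 mm wide; open, the fingers measure 114 mm over their backs; the gripper's body (76 mm by 85 mm) begins 54 mm behind the grasp point. The pads swing forward as they close: fully open they stand 13 mm farther back than shut.
Start: joints at [-1.207, 0.353, 1.633, -0, 1.155, -0.002], TCP at [223.559, -583.652, 253.281] pointing down, gripper open.
Joint ranges: [-2.63, 2.63], [-0.92, 2.1], [0.06, 2.66], [-1.3, 4.44], [0, 2.69], [-3.02, 3.02]. Speed limits (rad/s): [2.22, 2.22, 2.79, 3.14, 3.14, 3.14].

### API

Orientations are given as [roll, pitch, yaw] about the fixed x, y, z axes, in that order (R = Rz(yaw) Ry(pitch) Rx(roll)).
In Python, from rig import r, grab_frame gives the robot as it stands.
- The arm moves only by the shell command python3 -m inch 'ROWS' [FORCE]. ROWS is JSON, a list of rows, each a list of 7 numbers: the turn, a rotation vector about the tool's x, y, z as a fraction of full scale, then the shift along the tool's x, y, z as a fraction of full scale, then the closure, from 0 (fully open) to 1 (shut). In form: [[rx, ry, rz, dx, dy, dz, fingers], ...]. A call has 1 to 8 rows; each row shifts and turns the commanded pose from where the row before left it, along the tool's axes as they then stand; what a row does not reach is not made up. Full scale, the value 1, is 2.5 cm for a shift and pi rad for a turn. A row lasts 1/12 s, in which the tool goes at most 41.7 mm and 7.16 degrees, less where a joint would pass 70% of its speed; a pose out of reach is approached as far as the arm can. A call with a number of a shift or a turn outside -1 to 1 is refused whole. A call with a gripper value outside its range is refused whole. The fingers move at their own pace and stop on an object; FORCE is the grip in N (left out, the last holds). Time passes only in rows, so rows that do not move let the fingers close. It gives the time, the measured TCP pose, the force, the opening and the grip force at its end, in the units of the state.
- r.sense(): the state, without advancing time (a new reading comes with each control period).
- grab_frame(name): name is "scene" or "top"; returns a dict with "pixels" (480x640x3 uint8, red, green, blue), "z_map" (480x640 float32, mm along the optical axis (not along the pixel's ray), 0 where there is no reading), "vertical_fov" (degrees; the focal length in pixels is half the picture's height over the tangent of half this angle, whatever the lens; pixels are square), "cx", "cy" (the principal point, pixels), "dist" ([k1, k2, p1, p2, k3] as OpenCV has them; the pictures are not rectified), "cam_to_world" (4x4, takes a point from camera to world coordinates). Camera axes: x right, y down, z forward; pixel columns grow to the right and rows downward; lengths in mm; the calibration is good to about 2 mm. A picture is of the moment at which its call begins.
- r.sign_off(): hands the job in; it is judged then, once.
The state is a dict: "clock": time; "qpos": joint angles; "qvel": joint speeds; "joint_efforts": joint torques, N m; "eef_pos": TCP position; "tcp_rot": TCP orientation; "contact_force": force on the tool from outside, world axes, zero at the start; "wrist_torque": the same for the moment, N m; "opening": opening from 0.0 (shut) to 1.0 (fully open); "grasp_force": force on a finger pad.
Only numpy, scipy, OpenCV 4.12 (cv2) and the standard library are available. Lean on these libraries where they do the work, as an engineer would, in place of code of your own. Each camera call takes 0.05 s, during which the arm holds its last target. There are 200 camera calls.

## Working session

There is one attempt and no reset: what is moved stays moved. The work goes in short steps, Python scripts to look and compute and a shell command to move; the robot and the scene stay as the last step left them, time stands still between calls to the robot, and variables do not carry over. Pictures are saved under pics/ and viewed, at most 10 in all, crops included, and the job is handed in when it is done.

```bash
mkdir -p pics; ls; python3 - <<'E'
from rig import r, grab_frame
import cv2,numpy as np,pickle
for n in ("scene","top"):
    f=grab_frame(n); pickle.dump(f,open(f"{n}.pkl","wb"))
    cv2.imwrite(f"pics/{n}0.png",f["pixels"][...,::-1])
    print(n,f["vertical_fov"],f["cx"],f["cy"],f["dist"],np.round(f["cam_to_world"],3).tolist())
s=r.sense();print(s)
E
```

```text
pics
scene 52.752211018732815 326.5160511009949 245.41533080703869 [-0.11126224  0.          0.          0.          0.        ] [[-0.809, -0.241, 0.536, -145.414], [-0.587, 0.356, -0.727, 824.201], [-0.015, -0.903, -0.43, 565.569], [0.0, 0.0, 0.0, 1.0]]
top 46.12998363169086 321.5764649750687 238.8712021459204 [-0.14402488  0.          0.          0.          0.        ] [[0.017, -0.987, 0.159, 279.807], [-1.0, -0.018, -0.007, 43.234], [0.01, -0.159, -0.987, 1178.335], [0.0, 0.0, 0.0, 1.0]]
{'clock': 0.1, 'qpos': array([-1.20741874e+00,  3.53571216e-01,  1.63406544e+00,  4.10194345e-06,
        1.15522364e+00, -2.36282630e-03]), 'qvel': array([-1.98520844e-03, -2.57368200e-03, -5.43849760e-04,  2.63477445e-05,
       -1.40286770e-03, -3.76666228e-04]), 'joint_efforts': array([-5.66991275e-05, -6.06353617e+01, -3.42817998e+01,  9.26753501e-05,
        3.84972387e-03, -5.45737620e-06]), 'eef_pos': array([ 223.40241661, -583.2695222 ,  252.63911081]), 'tcp_rot': array([-3.14032503e+00, -6.74589979e-06,  3.65738748e-01]), 'contact_force': array([0.118391  , 0.2580057 , 0.30630488]), 'wrist_torque': array([ 0.00954116,  0.08613766, -0.00982301]), 'grasp_force': 0.0, 'opening': 1.0036038170045265}
```

View pics/scene0.png

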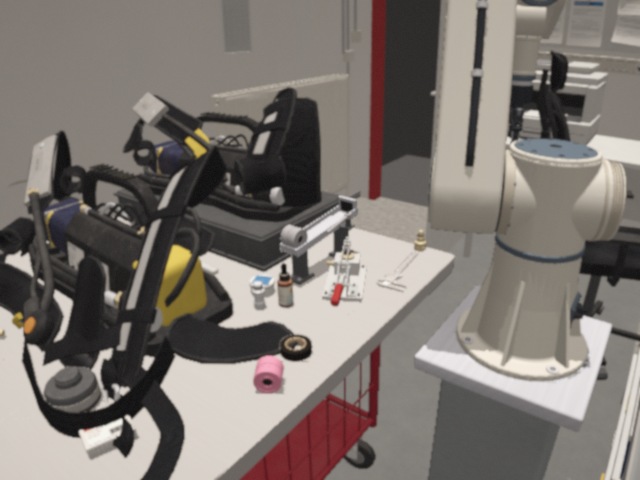

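View pics/top0.png

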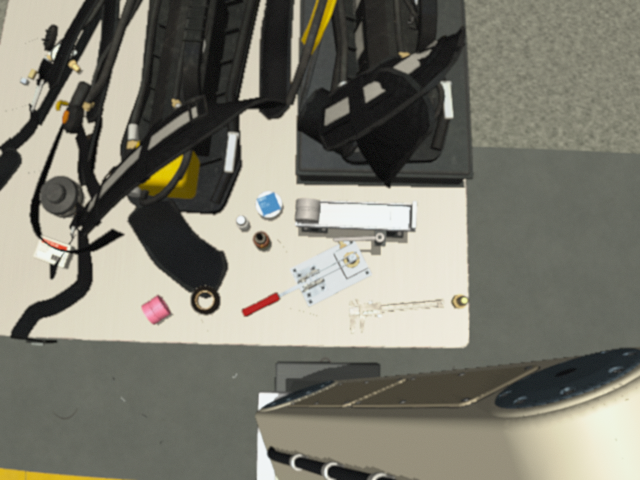

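The top view shows the gutter from (297,210) to (416,217), with the grey roller at (308,210) at its left (low) end. The keeper hub is at about (380,237), with its bar pointing left. There are two candidates for the roller. The grey cylinder in the gutter, top (308,210) / scene (292,236), fits as steel at the low stop. The pink one, top (155,309) / scene (268,374), is the decoy. I'll confirm this in an enlarged crop.

```bash
cat > h.py <<'E'
import numpy as np,cv2,pickle
def K(f):
    F=240/np.tan(np.radians(f["vertical_fov"]/2)); return np.array([[F,0,f["cx"]],[0,F,f["cy"]],[0,0,1.]])
def cloud(f):
    v,u=np.mgrid[0:480,0:640]; p=np.stack([u,v],-1).reshape(-1,1,2).astype(np.float64)
    n=cv2.undistortPoints(p,K(f),np.array(f["dist"],float)).reshape(480,640,2)
    z=f["z_map"][...,None]; c=np.concatenate([n*z,z],-1); T=np.array(f["cam_to_world"])
    w=c@T[:3,:3].T+T[:3,3]; w[f["z_map"]<=0]=np.nan; return w
def proj(f,P):
    T=np.linalg.inv(np.array(f["cam_to_world"])); c=np.atleast_2d(P)@T[:3,:3].T+T[:3,3]
    return cv2.projectPoints(c.reshape(-1,1,3),np.zeros(3),np.zeros(3),K(f),np.array(f["dist"],float))[0].reshape(-1,2)
E
python3 - <<'E'
from h import *
t=pickle.load(open("top.pkl","rb"));s=pickle.load(open("scene.pkl","rb"))
a=cv2.resize(t["pixels"][185:265,285:425],(800,457),interpolation=cv2.INTER_CUBIC)
b=cv2.resize(s["pixels"][190:310,240:380],(700,600),interpolation=cv2.INTER_CUBIC)
cv2.imwrite("pics/a.png",a[...,::-1]);cv2.imwrite("pics/b.png",b[...,::-1])
w=cloud(t)
for v,u in [(210,308),(217,340),(217,370),(217,400),(217,414),(237,380),(242,350),(203,350),(231,350),(190,350),(175,350),(270,330),(259,350),(240,262),(250,450)]: print(u,v,np.round(w[v,u],1))
w=cloud(s)
for v,u in [(245,300),(240,292),(225,325),(205,350)]: print('s',u,v,np.round(w[v,u],1))
E
```

```text
308 210 [502.   62.2 137.2]
340 217 [497.9   0.   96.7]
370 217 [497.3 -58.  105.2]
400 217 [ 497.8 -116.3  108.3]
414 217 [ 489.9 -136.5  149.6]
380 237 [452.1 -73.4 141.8]
350 242 [461.  -24.6  18. ]
350 203 [525.1 -19.  102. ]
350 231 [487.6 -25.5  -1.2]
350 190 [578.  -25.   -3.7]
350 175 [584.1 -19.1  93.8]
330 270 [402.   16.2  14.5]
350 259 [415.7 -20.4  94.2]
262 240 [452.1 152.8  80. ]
450 250 [ 450.3 -239.4    0.6]
s 300 245 [488.7  64.6  97.5]
s 292 240 [491.3  88.3 118.4]
s 325 225 [502.3 -50.  102.9]
s 350 205 [ 483.9 -132.4  132.9]
```

View pics/a.png

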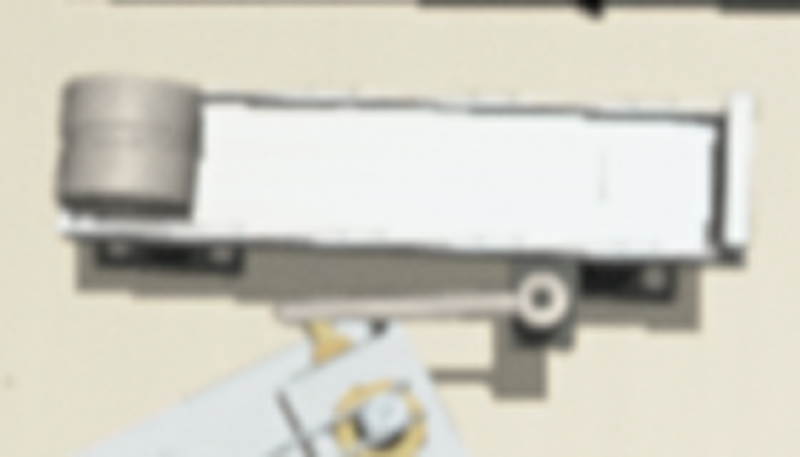

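View pics/b.png

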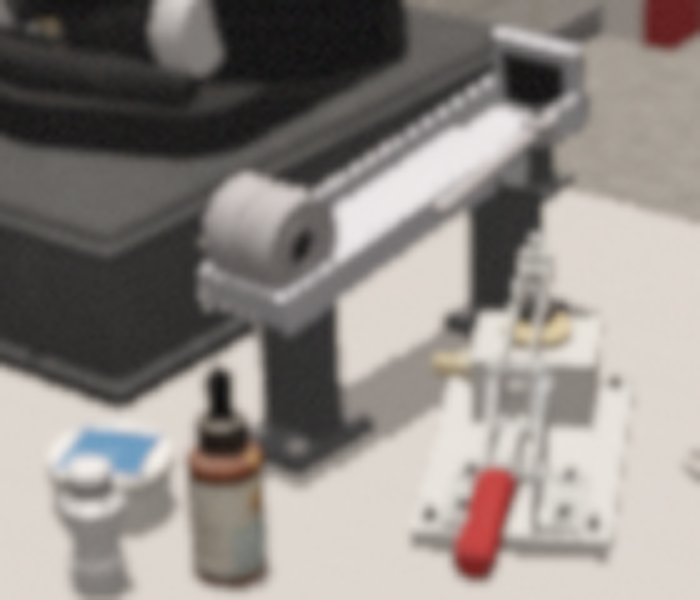

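The crops confirm it: the grey steel roller rests at the low end of the gutter (top (308,210), scene crop (265,235)). The keeper hub is at (380,237), with its bar running to (335,240). A toggle clamp stands close to the bar tip. Next I'll fit the channel frame.

```bash
python3 - <<'E'
from h import *
for n in ("top","scene"):
    f=pickle.load(open(n+".pkl","rb"));w=cloud(f);P=w.reshape(-1,3)
    P=P[(np.abs(P[:,0]-500)<50)&(P[:,1]<110)&(P[:,1]>-160)&(P[:,2]>80)]
    st=P[(P[:,2]>142)&(P[:,1]<-115)]; print(n,"stop top",len(st),np.round([st.min(0),st.mean(0),st.max(0)],1).tolist())
    # floor
    zf=97-(P[:,1]+5)*np.tan(np.radians(7))
    fl=P[(P[:,1]<30)&(P[:,1]>-110)&(np.abs(P[:,2]-zf)<9)&(abs(P[:,0]-500)<40)]
    if n=="top":
      ys=np.arange(-105,25,10);c=[]
      for y in ys:
        q=fl[abs(fl[:,1]-y)<5];c.append([y,*np.percentile(q[:,0],[1,99]),np.median(q[:,2])]); 
      c=np.array(c);print(np.round(c,1).tolist());print("center line x=a*y+b",np.polyfit(c[:,0],(c[:,1]+c[:,2])/2,1))
    A=np.c_[fl[:,:2],np.ones(len(fl))];print("plane",np.linalg.lstsq(A,fl[:,2],rcond=None)[0])
    k=P[(P[:,2]>134-(P[:,1]-60)*0)&(P[:,1]>30)];print("roller top",np.round([k.min(0),k.mean(0),k.max(0)],1).tolist())
    Q=w.reshape(-1,3);Q=Q[(abs(Q[:,0]-450)<40)&(Q[:,1]<30)&(Q[:,1]>-100)&(Q[:,2]>100)&(Q[:,0]<472)];
    for y in range(-95,30,8):
        q=Q[abs(Q[:,1]-y)<4]
        if len(q): print(y,len(q),np.round(q.mean(0),1))
    C=w.reshape(-1,3);C=C[(C[:,0]>340)&(C[:,0]<470)&(C[:,1]>-60)&(C[:,1]<40)&(C[:,2]>30)];print("clamp",np.round([C.min(0),C.max(0)],0).tolist())
E
```

```text
top stop top 134 [[470.1, -141.0, 142.4], [495.5, -136.2, 149.1], [521.0, -131.7, 156.1]]
[[-105.0, 471.4, 521.6, 106.4], [-95.0, 472.3, 521.7, 108.1], [-85.0, 462.2, 522.5, 107.7], [-75.0, 467.9, 523.5, 106.1], [-65.0, 465.3, 524.7, 105.3], [-55.0, 474.5, 523.9, 104.4], [-45.0, 474.5, 524.4, 103.1], [-35.0, 475.2, 525.0, 101.5], [-25.0, 475.5, 524.9, 100.0], [-15.0, 475.8, 525.3, 99.3], [-5.0, 476.5, 526.1, 98.1], [5.0, 476.9, 526.5, 97.4], [15.0, 477.6, 527.6, 95.9]]
center line x=a*y+b [6.69111951e-02 5.01604735e+02]
plane [ 1.28716856e-02 -1.08836286e-01  9.12953137e+01]
roller top [[486.4, 47.5, 134.0], [506.1, 64.4, 136.7], [525.9, 79.3, 143.0]]
-95 1 [471.8 -99.  119.6]
-87 38 [457.3 -85.7 105.9]
-79 51 [453.2 -78.3 121.6]
-71 71 [453.9 -70.6 122.4]
-63 26 [451.5 -64.  128.3]
-55 17 [452.3 -54.8 133.3]
-47 16 [452.1 -47.  132.9]
-39 19 [451.9 -38.8 131.7]
-31 23 [450.  -30.5 129.5]
-23 21 [443.5 -23.  123.5]
-15 16 [450.4 -15.2 128.4]
-7 18 [450.2  -7.2 128.2]
1 18 [450.3   1.2 128. ]
9 19 [449.6   9.4 125.7]
17 3 [449.5  13.9 124.6]
clamp [[372.0, -59.0, 30.0], [460.0, 39.0, 136.0]]
scene stop top 69 [[467.6, -142.7, 142.4], [493.3, -133.7, 146.8], [522.4, -128.8, 150.8]]
plane [ 0.07177863 -0.10940914 61.5708909 ]
roller top [[483.7, 54.1, 134.0], [505.0, 67.8, 135.8], [526.9, 79.4, 138.0]]
-87 7 [448.4 -85.2 104. ]
-79 21 [454.7 -78.2 111.4]
-71 78 [451.7 -70.5 117. ]
-63 33 [452.4 -64.9 121.3]
-55 9 [450.3 -55.8 132. ]
-47 6 [449.3 -47.4 131.3]
-39 8 [450.2 -40.1 129.6]
-31 10 [449.3 -31.6 128.5]
-23 12 [440.5 -22.8 119. ]
-15 8 [447.9 -14.3 126.8]
-7 7 [447.8  -7.1 125.6]
1 9 [447.4   0.9 125.6]
9 8 [447.2   8.5 124. ]
17 6 [447.4  15.  124.1]
clamp [[373.0, -59.0, 30.0], [465.0, 39.0, 135.0]]
```

```bash
cat >> h.py <<'E'
from scipy.spatial.transform import Rotation as Ro
O=np.array([500.5,-35.8,100.]); a=0.052; c,s_=np.cos(np.radians(7)),np.sin(np.radians(7))
hx=np.array([-np.sin(a),-np.cos(a),0]); up=np.array([0,0,1.])
X=hx*c+up*s_; Z=-hx*s_+up*c; Y=np.cross(Z,X); C=np.c_[X,Y,Z]
RT=np.c_[Y,X,-Z]   # tool x=+Yc, y=+Xc, z=-Zc
def toC(p): return (np.asarray(p)-O)@C
def toW(p): return O+C@np.asarray(p,float)
def st(target=None):
    from rig import r
    s=r.sense(); R=Ro.from_euler('xyz',s["tcp_rot"]).as_matrix()
    print("t",round(s["clock"],2),"tip chan",np.round(toC(s["eef_pos"]+R[:,2]*22),1),"tcp w",np.round(s["eef_pos"],1),"F chan",np.round(s["contact_force"]@C,1),"open",round(s["opening"],2))
    rv=Ro.from_matrix(R.T@RT).as_rotvec()/np.pi; print("turn left /pi",np.round(rv,4))
    if target is not None: # tip target in channel, shift in aligned tool axes and in current axes
        d=toW(target)-(s["eef_pos"]+R[:,2]*22); print("rows: aligned",np.round(d@RT/25,2),"current",np.round(d@R/25,2))
E
python3 - <<'E'
from h import *
w=cloud(pickle.load(open("top.pkl","rb"))).reshape(-1,3);w2=cloud(pickle.load(open("scene.pkl","rb"))).reshape(-1,3)
w=np.r_[w,w2];w=w[~np.isnan(w[:,0])]
print("cols y=180..-220 step 40")
for x in range(340,700,30):
    print(x,[int(max(w[(abs(w[:,0]-x)<15)&(abs(w[:,1]-y)<20)][:,2],default=-1)) for y in range(180,-240,-40)])
print(toC([452,-73.4,131]),toC([502,62.2,137.2]),toC([449,14,124]))
st([-148,0,20])
E
```

```text
cols y=180..-220 step 40
340 [79, 80, 76, 40, 19, 11, 16, 12, 11, 13, 26]
370 [8, 8, 69, 89, 88, 50, 17, 7, 6, 7, 6]
400 [11, 8, 26, 87, 91, 95, 56, 6, 7, 7, 9]
430 [63, 64, 7, 20, 127, 126, 139, 109, 8, 7, 6]
460 [103, 105, 8, 7, 130, 136, 144, 129, 153, 7, 6]
490 [64, 8, 133, 142, 112, 116, 119, 122, 156, 8, 7]
520 [58, 37, 133, 143, 114, 115, 225, 124, 154, 7, 6]
550 [35, 36, 28, 7, 6, 7, 311, 358, 7, 7, 6]
580 [339, 27, 101, 281, 322, 360, 368, 388, 389, 106, 103]
610 [341, 8, 103, 286, 333, 360, 384, 397, 394, 133, 106]
640 [333, 332, 254, 278, 327, 357, 383, 402, 406, 287, 135]
670 [296, 301, 289, 271, 319, 359, 386, 396, 410, 407, 167]
[ 43.54931347 -46.4801238   25.88562126] [-92.68188824  -3.59573126  48.85927046] [-43.78028057 -54.0188208   29.55577834]
t 0.1 tip chan [ 572.8 -248.3   61.3] tcp w [ 223.4 -583.3  252.6] F chan [-0.2  0.1  0.3] open 1.0
turn left /pi [-0.0387 -0.008   0.1328]
rows: aligned [  9.93 -28.83   1.65] current [ 20.61 -21.94   5.18]
```

```bash
python3 - <<'E'
from h import *
for n in ("top","scene"):
    w=cloud(pickle.load(open(n+".pkl","rb"))).reshape(-1,3)
    for y in range(20,-170,-20):
        q=w[(w[:,2]>170)&(abs(w[:,1]-y)<10)&(w[:,0]<700)&(w[:,0]>480)]
        q=q[np.argsort(q[:,0])]
        print(n,y,[np.round(q[i,[0,2]]).tolist() for i in (0,3,8,20,40) if i<len(q)])
E
```

```text
top 20 [[568.0, 294.0], [569.0, 301.0], [570.0, 300.0], [570.0, 309.0], [572.0, 309.0]]
top 0 [[570.0, 310.0], [570.0, 314.0], [571.0, 318.0], [572.0, 318.0], [575.0, 321.0]]
top -20 [[575.0, 335.0], [576.0, 334.0], [577.0, 335.0], [579.0, 339.0], [581.0, 334.0]]
top -40 [[571.0, 228.0], [573.0, 228.0], [574.0, 229.0], [577.0, 232.0], [580.0, 203.0]]
top -60 [[550.0, 244.0], [551.0, 236.0], [551.0, 253.0], [552.0, 205.0], [554.0, 225.0]]
top -80 [[536.0, 234.0], [536.0, 238.0], [536.0, 217.0], [537.0, 220.0], [539.0, 260.0]]
top -100 [[542.0, 287.0], [543.0, 289.0], [544.0, 292.0], [546.0, 307.0], [549.0, 314.0]]
top -120 [[562.0, 352.0], [564.0, 356.0], [567.0, 358.0], [569.0, 366.0], [572.0, 371.0]]
top -140 [[643.0, 400.0], [645.0, 399.0], [647.0, 401.0], [651.0, 403.0], [655.0, 407.0]]
top -160 [[634.0, 269.0], [636.0, 274.0], [638.0, 278.0], [642.0, 287.0], [648.0, 285.0]]
scene 20 [[567.0, 296.0], [569.0, 286.0], [570.0, 306.0], [572.0, 292.0], [574.0, 293.0]]
scene 0 [[570.0, 311.0], [571.0, 306.0], [573.0, 308.0], [576.0, 317.0], [579.0, 326.0]]
scene -20 [[576.0, 333.0], [578.0, 329.0], [579.0, 339.0], [581.0, 347.0], [586.0, 345.0]]
scene -40 [[565.0, 232.0], [569.0, 211.0], [570.0, 246.0], [573.0, 229.0], [575.0, 218.0]]
scene -60 [[546.0, 210.0], [548.0, 194.0], [550.0, 219.0], [551.0, 179.0], [553.0, 214.0]]
scene -80 [[535.0, 226.0], [537.0, 209.0], [537.0, 211.0], [538.0, 225.0], [540.0, 217.0]]
scene -100 [[543.0, 282.0], [544.0, 294.0], [545.0, 306.0], [550.0, 315.0], [554.0, 320.0]]
scene -120 [[564.0, 356.0], [567.0, 365.0], [569.0, 367.0], [574.0, 369.0], [579.0, 382.0]]
scene -140 [[646.0, 402.0], [654.0, 403.0], [663.0, 406.0], [673.0, 397.0]]
scene -160 [[674.0, 405.0], [687.0, 405.0], [695.0, 401.0]]
```

```bash
cat >> h.py <<'E'
b=np.radians(25); RT=np.c_[Y*np.cos(b)+Z*np.sin(b), X, -Z*np.cos(b)+Y*np.sin(b)]
E
python3 - <<'E'
from h import *
st([-148,-60,110])
E
```

```text
t 0.1 tip chan [ 572.8 -248.3   61.3] tcp w [ 223.4 -583.3  252.6] F chan [-0.2  0.1  0.3] open 1.0
turn left /pi [-0.067   0.1286  0.1221]
rows: aligned [  7.65 -28.83   1.42] current [ 18.59 -23.32   1.61]
```

```bash
python3 -m inch '[[-0.0112,0.0214,0.0203,0,0,-0.3,1],[-0.0112,0.0214,0.0203,0,0,-0.3,1],[-0.0112,0.0214,0.0203,0,0,-0.3,1],[-0.0112,0.0214,0.0203,0,0,0,1],[-0.0112,0.0214,0.0203,0,0,0,1],[-0.0112,0.0214,0.0203,0,0,0,1],[0,0,0,0,0,0,1]]'; python3 - <<'E'
from h import *
st([-148,-60,110])
E
```

```text
clock: 0.68
eef_pos: [220.4, -582.0, 274.4]
tcp_rot: [3.007, -0.435, 0.001]
contact_force: [-0.3, 0.6, -0.6]
opening: 0.004
grasp_force: 0.0
t 0.68 tip chan [ 577.1 -242.    84.9] tcp w [ 220.4 -582.   274.4] F chan [-0.6 -0.3 -0.5] open 0.0
turn left /pi [ 0.0004 -0.0005 -0.0012]
rows: aligned [  7.02 -29.01   2.17] current [  6.91 -29.03   2.14]
```

```bash
R='' ; python3 -m inch '[[0,0,0,0.24,-1,0,1],[0,0,0,0.24,-1,0,1],[0,0,0,0.24,-1,0,1],[0,0,0,0.24,-1,0,1],[0,0,0,0.24,-1,0,1],[0,0,0,0.24,-1,0,1],[0,0,0,0.24,-1,0,1],[0,0,0,0.24,-1,0,1]]' && python3 -m inch '[[0,0,0,0.24,-1,0,1],[0,0,0,0.24,-1,0,1],[0,0,0,0.24,-1,0,1],[0,0,0,0.24,-1,0,1],[0,0,0,0.24,-1,0,1],[0,0,0,0.24,-1,0,1],[0,0,0,0.24,-1,0,1],[0,0,0,0.24,-1,0,1]]'; python3 - <<'E'
from h import *
st([-148,-60,110])
E
```

```text
clock: 1.35
eef_pos: [275.8, -383.7, 271.0]
tcp_rot: [3.005, -0.43, 0.009]
contact_force: [0.5, -0.8, 0.5]
opening: -0.001
grasp_force: 0.0
clock: 2.02
eef_pos: [329.5, -185.6, 266.8]
tcp_rot: [3.003, -0.432, 0.009]
contact_force: [0.1, -0.3, -0.1]
opening: -0.001
grasp_force: 0.0
t 2.02 tip chan [ 177.7 -153.7  126.3] tcp w [ 329.5 -185.6  266.8] F chan [ 0.3  0.1 -0.2] open -0.0
turn left /pi [0.0008 0.0003 0.0013]
rows: aligned [  3.12 -13.03   2.17] current [  3.17 -13.02   2.14]
```

```bash
python3 -m inch '[[0,0,0,0.24,-1,0,1],[0,0,0,0.24,-1,0,1],[0,0,0,0.24,-1,0,1],[0,0,0,0.24,-1,0,1],[0,0,0,0.24,-1,0,1],[0,0,0,0.24,-1,0,1],[0,0,0,0.24,-1,0,1],[0,0,0,0.24,-1,0,1]]' && python3 -m inch '[[0,0,0,0.24,-1,0.4,1],[0,0,0,0.24,-1,0.4,1],[0,0,0,0.24,-1,0.4,1],[0,0,0,0.24,-1,0.4,1],[0,0,0,0.24,-1,0.4,1],[0,0,0,0,0,0,1],[0,0,0,0,0,0,1]]'; python3 - <<'E'
from h import *
st([-150,0,20])
E
```

```text
clock: 2.68
eef_pos: [383.9, 13.5, 262.7]
tcp_rot: [3.002, -0.434, 0.01]
contact_force: [1.4, -1.6, 1.1]
opening: -0.003
grasp_force: 0.0
clock: 3.27
eef_pos: [438.0, 130.7, 213.5]
tcp_rot: [3.002, -0.432, 0.012]
contact_force: [-0.2, -0.9, 0.1]
opening: 0.004
grasp_force: 0.0
t 3.27 tip chan [-147.9  -61.7  112.6] tcp w [438.  130.7 213.5] F chan [ 0.9 -0.1 -0. ] open 0.0
turn left /pi [0.0008 0.     0.002 ]
rows: aligned [ 0.67 -0.08  4.4 ] current [ 0.67 -0.09  4.4 ]
```

```bash
python3 -m inch '[[0,0,0.002,0.67,0,0,1],[0,0,0,0,0,0.7,1],[0,0,0,0,0,0.7,1],[0,0,0,0,0,0.7,1],[0,0,0,0,0,0.7,1],[0,0,0,0,0,0.7,1],[0,0,0,0,0,0.7,1],[0,0,0,0,0,0.2,1]]' ; python3 - <<'E'
from h import *
from rig import grab_frame
st([-150,0,20])
for n in("scene","top"):
    f=grab_frame(n);pickle.dump(f,open(n+"1.pkl","wb"))
s=pickle.load(open("scene1.pkl","rb"))["pixels"][170:300,225:375];t=pickle.load(open("top1.pkl","rb"))["pixels"][170:270,270:430]
cv2.imwrite("pics/c.png",np.hstack([cv2.resize(s,(400,347)),cv2.resize(t,(400,347)) if 0 else cv2.copyMakeBorder(cv2.resize(t,(400,250)),0,97,0,0,0)])[...,::-1])
E
```

```text
clock: 3.93
eef_pos: [498.5, 113.5, 120.9]
tcp_rot: [3.005, -0.432, 0.0]
contact_force: [-0.3, 0.2, 0.4]
opening: 0.0
grasp_force: 0.0
t 3.93 tip chan [-145.2   -0.5   18.9] tcp w [498.5 113.5 120.9] F chan [-0.1 -0.3  0.4] open 0.0
turn left /pi [ 0.0011  0.0003 -0.0012]
rows: aligned [ 0.04 -0.19 -0.03] current [ 0.04 -0.19 -0.03]
```

View pics/c.png

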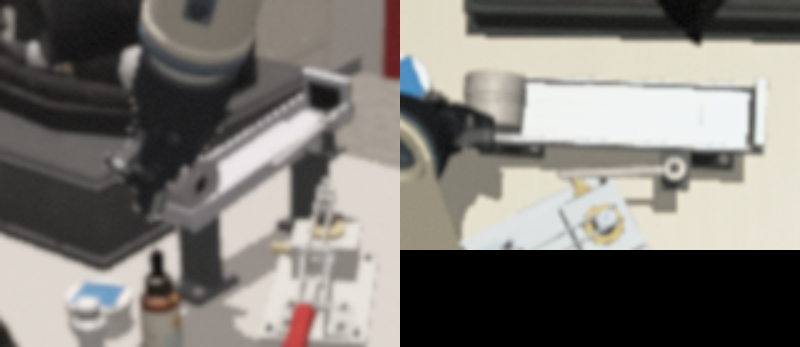

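The crop shows the closed fingertips just downhill of the roller (scene crop (150,205), top crop (490,135)), with nothing else touched. I'll start the push gently.

```bash
python3 -m inch '[[0,0,0,0,0.05,-0.08,1],[0,0,0,0,0.1,0,1],[0,0,0,0,0.1,0,1],[0,0,0,0,0.1,0,1],[0,0,0,0,0.1,0,1],[0,0,0,0,0.1,0,1],[0,0,0,0,0.15,0,1],[0,0,0,0,0.15,0,1]]' && python3 -m inch '[[0,0,0,0,0.2,0,1],[0,0,0,0,0.2,0,1],[0,0,0,0,0.2,0,1],[0,0,0,0,0.2,0,1],[0,0,0,0,0.15,0,1],[0,0,0,0,0.1,0,1],[0,0,0,0,0.05,0,1],[0,0,0,0,0,0,1]]' ; cat > look.py <<'E'
from h import *
from rig import grab_frame
import sys
st([26,0,20])
f=grab_frame("top");pickle.dump(f,open("top2.pkl","wb"));w=cloud(f).reshape(-1,3);q=(w-O)@C
q=q[(abs(q[:,1])<18)&(q[:,2]>30)&(q[:,2]<52)&(q[:,0]>-125)&(q[:,0]<97)]
# roller's top strip: circle fit of points (only those plausible)
for lo in range(-125,100,8):
    m=q[(q[:,0]>=lo)&(q[:,0]<lo+8)]
    if len(m)>5: print(lo+4,len(m),np.round(m.mean(0)[1:],1),end=' | ')
print()
E
python3 look.py
```

```text
clock: 4.7
eef_pos: [496.7, 94.1, 126.6]
tcp_rot: [3.008, -0.434, -0.0]
contact_force: [-0.0, 1.6, 1.6]
opening: -0.003
grasp_force: 1.0
clock: 5.37
eef_pos: [494.7, 66.4, 129.6]
tcp_rot: [3.007, -0.433, -0.001]
contact_force: [-0.5, 0.2, 0.8]
opening: -0.0
grasp_force: 0.3
t 5.37 tip chan [-97.4  -1.8  21.8] tcp w [494.7  66.4 129.6] F chan [-0.  -0.6  0.8] open -0.0
turn left /pi [ 0.0006  0.0001 -0.0016]
rows: aligned [0.03 4.94 0.1 ] current [0.06 4.94 0.11]
-97 13 [ 2.1 41.4] | -89 11 [-0.3 40.4] | -81 30 [ 5.9 39.1] | -73 47 [ 6.6 46. ] | -65 53 [ 5.2 48.6] | -57 59 [ 3.4 48.7] | -49 71 [ 1.7 45.6] | -41 78 [ 0.9 38.3] |
```

```bash
python3 -m inch '[[0,0,-0.0016,0,0.1,0,1],[0,0,0,0.02,0.2,0.03,1],[0,0,0,0.02,0.25,0.03,1],[0,0,0,0,0.25,0,1],[0,0,0,0,0.25,0,1],[0,0,0,0,0.25,0,1],[0,0,0,0,0.25,0,1],[0,0,0,0,0.25,0,1]]' && python3 -m inch '[[0,0,0,0,0.25,0,1],[0,0,0,0,0.25,0,1],[0,0,0,0,0.25,0,1],[0,0,0,0,0.25,0,1],[0,0,0,0,0.2,0,1],[0,0,0,0,0.2,0,1],[0,0,0,0,0.15,0,1],[0,0,0,0,0.15,0,1]]' && python3 -m inch '[[0,0,0,0,0.15,0,1],[0,0,0,0,0.15,0,1],[0,0,0,0,0.15,0,1],[0,0,0,0,0.1,0,1],[0,0,0,0,0.06,0,1],[0,0,0,0,0.02,0,1],[0,0,0,0,0,0,1]]'; python3 look.py
```

```text
clock: 6.08
eef_pos: [493.9, 21.2, 134.3]
tcp_rot: [3.005, -0.433, 0.005]
contact_force: [0.1, 1.8, 2.4]
opening: 0.005
grasp_force: 1.1
clock: 6.75
eef_pos: [491.7, -20.8, 139.5]
tcp_rot: [3.005, -0.433, 0.005]
contact_force: [-0.6, 1.8, 1.9]
opening: -0.001
grasp_force: 1.1
clock: 7.33
eef_pos: [491.0, -35.8, 141.4]
tcp_rot: [3.005, -0.433, 0.005]
contact_force: [0.1, 1.4, 1.9]
opening: 0.001
grasp_force: 0.8
t 7.33 tip chan [ 5.6 -0.2 21.1] tcp w [491.  -35.8 141.4] F chan [-1.2  0.   2. ] open 0.0
turn left /pi [0.0005 0.     0.0001]
rows: aligned [-0.01  0.82  0.04] current [-0.01  0.82  0.04]
7 6 [ 4.3 39.4] | 15 7 [ 4.6 35.3] | 23 40 [ 7.5 39.5] | 31 49 [ 7.4 46.4] | 39 51 [ 5.4 48.6] | 47 51 [ 5.5 47.9] | 55 64 [ 5.1 45.3] | 63 50 [ 3.2 38.8] |
```

```bash
python3 -m inch '[[0,0,0,0,0.05,0,1],[0,0,0,0,0.1,0,1],[0,0,0,0,0.1,0,1],[0,0,0,0,0.1,0,1],[0,0,0,0,0.1,0,1],[0,0,0,0,0.05,0,1],[0,0,0,0,0.04,0,1],[0,0,0,0,0.03,0,1]]' && python3 -m inch '[[0,0,0,0,0.03,0,1],[0,0,0,0,0.03,0,1],[0,0,0,0,0.03,0,1],[0,0,0,0,0.03,0,1],[0,0,0,0,0.03,0,1],[0,0,0,0,0.03,0,1],[0,0,0,0,0.03,0,1]]'; python3 look.py
```

```text
clock: 8.05
eef_pos: [490.0, -50.1, 143.0]
tcp_rot: [3.005, -0.432, 0.005]
contact_force: [-1.2, 3.6, 3.2]
opening: 0.002
grasp_force: 1.8
clock: 8.63
eef_pos: [489.9, -55.1, 143.8]
tcp_rot: [3.005, -0.433, 0.005]
contact_force: [-0.6, 1.7, 1.9]
opening: 0.003
grasp_force: 0.9
t 8.63 tip chan [25.1 -0.3 21.1] tcp w [489.9 -55.1 143.8] F chan [-1.5 -0.7  2.1] open 0.0
turn left /pi [0.0005 0.0001 0.0002]
rows: aligned [-0.01  0.04  0.04] current [-0.01  0.04  0.04]
39 26 [ 9. 36.] | 47 45 [ 7.4 43.6] | 55 51 [ 7.7 48.1] | 63 53 [ 5.6 48.7] | 71 57 [ 4.5 47.1] | 79 56 [ 4.2 40.8] | 87 13 [ 4.7 34. ] |
```

```bash
python3 -m inch '[[0,0,0,0,0.02,0,1],[0,0,0,0,0.02,0,1],[0,0,0,0,0.02,0,1],[0,0,0,0,0.02,0,1],[0,0,0,0,0.02,0,1],[0,0,0,0,0.02,0,1],[0,0,0,0,0.02,0,1],[0,0,0,0,0.02,0,1]]'; python3 look.py
```

```text
clock: 9.35
eef_pos: [489.6, -59.1, 144.2]
tcp_rot: [3.005, -0.432, 0.005]
contact_force: [-0.3, -0.2, 0.3]
opening: -0.003
grasp_force: 0.1
t 9.35 tip chan [29.1 -0.3 21. ] tcp w [489.6 -59.1 144.2] F chan [ 0.2 -0.3  0.3] open -0.0
turn left /pi [0.0005 0.0001 0.0001]
rows: aligned [-0.01 -0.12  0.04] current [-0.01 -0.12  0.04]
47 41 [ 8.2 39.6] | 55 49 [ 8.2 45.7] | 63 56 [ 5.2 48.4] | 71 56 [ 5.  48.1] | 79 60 [ 4.8 44.7] | 87 41 [ 3.8 37.7] |
```

```bash
python3 -m inch '[[0,0,0,0,0,0,1],[0,0,0,0,0,0,1],[0,0,0,0,0,0,1]]'; python3 look.py
```

```text
clock: 9.65
eef_pos: [489.7, -59.0, 144.2]
tcp_rot: [3.005, -0.433, 0.005]
contact_force: [-0.5, 0.4, -0.5]
opening: -0.004
grasp_force: 0.0
t 9.65 tip chan [29.  -0.3 21.1] tcp w [489.7 -59.  144.2] F chan [-0.5 -0.5 -0.5] open -0.0
turn left /pi [0.0005 0.0001 0.0001]
rows: aligned [-0.01 -0.12  0.04] current [-0.01 -0.12  0.04]
31 8 [ 6.2 35.3] | 47 39 [ 8.2 39.1] | 55 49 [ 8.1 46. ] | 63 55 [ 5.4 47.8] | 71 53 [ 4.9 47.9] | 79 56 [ 4.8 44.8] | 87 47 [ 4.1 37.3] |
```

```bash
python3 -m inch '[[0,0,0,0,0.02,0,1],[0,0,0,0,0.02,0,1],[0,0,0,0,0.02,0,1],[0,0,0,0,0.02,0,1],[0,0,0,0,0.02,0,1],[0,0,0,0,0,0,1]]'; python3 look.py
```

```text
clock: 10.2
eef_pos: [489.6, -61.6, 144.6]
tcp_rot: [3.005, -0.433, 0.005]
contact_force: [0.3, -0.4, 0.2]
opening: -0.001
grasp_force: 0.0
t 10.2 tip chan [31.6 -0.2 21.1] tcp w [489.6 -61.6 144.6] F chan [0.4 0.3 0.1] open -0.0
turn left /pi [0.0005 0.     0.0001]
rows: aligned [-0.01 -0.22  0.04] current [-0.01 -0.22  0.04]
55 31 [ 9.4 35.6] | 63 51 [ 6.  42.4] | 71 50 [ 5.7 44.9] | 79 56 [ 5.1 44.4] | 87 62 [ 4.4 42. ] | 95 46 [ 4.  35.4] |
```

Force on the tool is zero and the roller's top has dropped 4 mm, with its centre near x = 75, so it is seated. I'll back off, and check clamp heights and the keeper bar angle.

```bash
python3 -m inch '[[0,0,0,0,-0.2,0,1],[0,0,0,0,-0.3,0,1],[0,0,0,0,-0.2,-0.4,1],[0,0,0,0,-0.2,-0.7,1],[0,0,0,0,-0.2,-0.7,1],[0,0,0,0,-0.2,-0.4,1],[0,0,0,0,0,0,1]]'; python3 - <<'E'
from h import *
for n in("top","scene"):
    w=cloud(pickle.load(open(n+".pkl","rb"))).reshape(-1,3)
    print(n,"clamp max z by x,y(30,10,-10,-30,-50,-70,-90)")
    for x in range(375,445,10): print(x,[int(max(w[(abs(w[:,0]-x)<5)&(abs(w[:,1]-y)<10)][:,2],default=-1)) for y in (30,10,-10,-30,-50,-70,-90)])
    q=(w-O)@C; k=q[(q[:,2]>23)&(q[:,2]<34)&(q[:,1]<-35)&(q[:,1]>-70)&(q[:,0]<34)&(q[:,0]>-60)]
    print("bar",len(k),np.polyfit(k[:,0],k[:,1],1),np.round(k.min(0)),np.round(k.max(0)),k[:,2].mean())
st([-10,-82,70])
E
python3 look.py|tail -1
```

```text
clock: 10.83
eef_pos: [468.8, -21.2, 191.8]
tcp_rot: [3.006, -0.436, 0.006]
contact_force: [0.9, -0.2, -0.1]
opening: 0.004
grasp_force: 0.0
top clamp max z by x,y(30,10,-10,-30,-50,-70,-90)
375 [77, 18, 17, 18, 4, 8, 6]
385 [89, 75, 54, 51, 18, 5, 6]
395 [89, 90, 53, 55, 49, 20, 5]
405 [89, 91, 89, 60, 56, 20, 5]
415 [16, 90, 88, 99, 59, 6, 5]
425 [17, 54, 97, 105, 58, 5, 6]
435 [18, 52, 60, 90, 51, 4, 8]
bar 161 [  0.09437994 -49.51493908] [-44. -57.  27.] [ 34. -44.  34.] 30.53446809332096
scene clamp max z by x,y(30,10,-10,-30,-50,-70,-90)
375 [70, 14, 14, 14, 3, 1, 2]
385 [85, 13, 50, 48, 14, 1, 3]
395 [85, 86, 50, 50, 49, 19, 2]
405 [86, 88, 90, 58, 50, 12, 3]
415 [14, 86, 98, 101, 49, -1, 2]
425 [14, 50, 100, 100, -1, -1, 3]
435 [14, 49, 56, -649, -1, -655, -1]
bar 81 [  0.09826922 -51.55427673] [-46. -58.  24.] [ 33. -45.  32.] 28.976826875862233
t 10.83 tip chan [ -1.6 -23.   72.7] tcp w [468.8 -21.2 191.8] F chan [ 0.2  0.9 -0.1] open 0.0
turn left /pi [ 0.0003 -0.0009  0.0002]
rows: aligned [-2.18 -0.33 -0.9 ] current [-2.18 -0.33 -0.9 ]
55 61 [ 0.9 35.3] | 63 80 [ 0.3 41.9] | 71 83 [-1.1 44.1] | 79 78 [-0.  44.3] | 87 75 [ 0.6 41.7] | 95 53 [ 0.4 35.6] |
```

```bash
python3 -m inch '[[0,0,0,-0.6,0.1,-0.3,1],[0,0,0,-0.6,0.1,-0.3,1],[0,0,0,-0.6,0.1,-0.3,1],[0,0,0,-0.38,0.1,0,1],[0,0,0,0,0,0,1]]'; python3 -c "
from h import *
st([9,-80,19])"
```

```text
clock: 11.3
eef_pos: [407.0, -29.7, 187.2]
tcp_rot: [3.005, -0.43, 0.005]
contact_force: [-0.0, -0.2, -0.6]
opening: -0.0
grasp_force: 0.0
t 11.3 tip chan [  9.4 -84.4  66.8] tcp w [407.  -29.7 187.2] F chan [ 0.1  0.  -0.6] open -0.0
turn left /pi [0.0006 0.0008 0.0001]
rows: aligned [-0.65 -0.02  1.81] current [-0.64 -0.02  1.81]
```

```bash
python3 -m inch '[[0,0,0,-0.16,0,0.45,1],[0,0,0,-0.16,0,0.45,1],[0,0,0,-0.16,0,0.45,1],[0,0,0,-0.16,0,0.45,1],[0,0,0,0,0,0,1],[0,0,0,0,0,0,1]]'; python3 - <<'E'
from h import *
from rig import grab_frame
st([9,-62,19])
s=grab_frame("scene")["pixels"][170:300,225:375];t=grab_frame("top")["pixels"][170:290,270:430]
cv2.imwrite("pics/d.png",np.hstack([cv2.resize(s,(400,347)),cv2.resize(t,(400,347))])[...,::-1])
E
```

```text
clock: 11.8
eef_pos: [413.5, -35.3, 140.8]
tcp_rot: [3.005, -0.431, 0.005]
contact_force: [0.8, -0.3, -0.2]
opening: -0.0
grasp_force: 0.0
t 11.8 tip chan [  9.  -77.6  20. ] tcp w [413.5 -35.3 140.8] F chan [ 0.2  0.8 -0.2] open -0.0
turn left /pi [0.0005 0.0006 0.0002]
rows: aligned [ 0.55 -0.    0.3 ] current [ 0.55 -0.    0.3 ]
```

View pics/d.png

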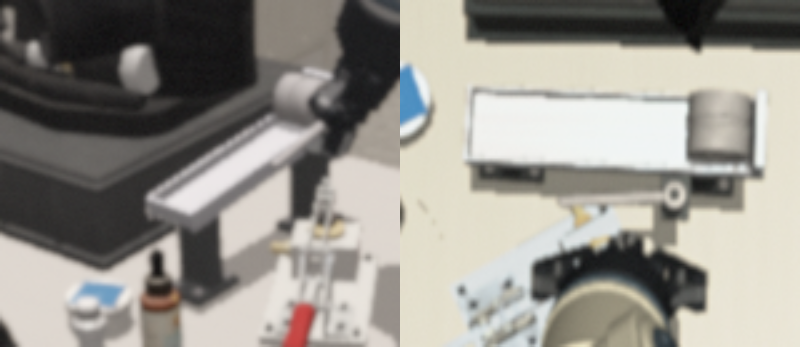

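The picture shows the roller seated at the stop (top crop (720,125)). The fingertips are on the near side of the open keeper bar, whose hub is at (675,195) and tip at (560,203). I'll start sweeping the bar.

```bash
python3 -m inch '[[0,0,0,0.15,0,0.07,1],[0,0,0,0.15,0,0.07,1],[0,0,0,0.15,0,0.07,1],[0,0,0,0.15,0,0.07,1],[0,0,0,0.15,0,0.07,1],[0,0,0,0.15,0,0.07,1],[0,0,0,0.15,0,0.07,1],[0,0,0,0.15,0,0.07,1]]' && python3 -m inch '[[0,0,0,0.15,0,0.07,1],[0,0,0,0.15,0,0.07,1],[0,0,0,0.15,0,0.07,1],[0,0,0,0,0,0,1]]'; cat > bar.py <<'E'
from h import *
from rig import grab_frame
st([27,-9,19])
w=np.r_[cloud(grab_frame("top")).reshape(-1,3),cloud(grab_frame("scene")).reshape(-1,3)];q=(w-O)@C
k=q[(q[:,2]>23)&(q[:,2]<34)&(q[:,1]<55)&(q[:,1]>-60)&(q[:,0]<47)&(q[:,0]>-60)]
rr=np.hypot(k[:,0]-44,k[:,1]+46);k=k[(rr<92)&(rr>30)];qq=np.arctan2(44-k[:,0],k[:,1]+46)
h=np.histogram(qq,np.arange(-.3,2,.1));print("bar angle hist",[(round(float(b_),1),int(n)) for n,b_ in zip(*h) if n>3], "far part median",np.median(qq[rr[(rr<92)&(rr>30)]>60]) if (rr>60).any() else None)
r=q[(abs(q[:,1])<15)&(q[:,2]>43)&(q[:,2]<47)&(q[:,0]>50)&(q[:,0]<97)];print("roller top x",np.round(r.mean(0),1))
E
python3 bar.py
```

```text
clock: 12.57
eef_pos: [446.6, -37.0, 141.4]
tcp_rot: [3.005, -0.432, 0.005]
contact_force: [-2.0, 0.1, 0.9]
opening: -0.004
grasp_force: 0.8
clock: 12.9
eef_pos: [459.8, -37.5, 141.7]
tcp_rot: [3.005, -0.434, 0.005]
contact_force: [-0.9, 0.0, -0.3]
opening: -0.006
grasp_force: 0.2
t 12.9 tip chan [  8.9 -31.2  21. ] tcp w [459.8 -37.5 141.7] F chan [ 0.  -0.9 -0.3] open -0.01
turn left /pi [ 0.0004 -0.0003  0.0001]
rows: aligned [0.77 0.72 0.45] current [0.77 0.72 0.45]
bar angle hist [(0.7, 64), (0.8, 102), (0.9, 15), (1.3, 4), (1.4, 7), (1.5, 10), (1.6, 7)] far part median 0.818846795561151
roller top x [74.7 -0.5 44.7]
```

```bash
python3 -m inch '[[0,0,0,0.1,0.09,0.055,1],[0,0,0,0.1,0.09,0.055,1],[0,0,0,0.1,0.09,0.055,1],[0,0,0,0.1,0.09,0.055,1],[0,0,0,0.1,0.09,0.055,1],[0,0,0,0.1,0.07,0.055,1],[0,0,0,0.1,0.05,0.055,1],[0,0,0,0,0,0,1]]'; python3 bar.py
```

```text
clock: 13.67
eef_pos: [478.7, -53.2, 142.1]
tcp_rot: [3.005, -0.434, 0.005]
contact_force: [0.5, 0.3, 0.1]
opening: -0.001
grasp_force: 0.1
t 13.67 tip chan [ 23.5 -11.5  19.6] tcp w [478.7 -53.2 142.1] F chan [-0.3  0.4  0.2] open -0.0
turn left /pi [ 0.0005 -0.0002  0.    ]
rows: aligned [0.08 0.14 0.06] current [0.08 0.14 0.07]
bar angle hist [(0.0, 42), (0.1, 97), (0.2, 12), (0.8, 7), (0.9, 11), (1.0, 4)] far part median 0.13174272835897888
roller top x [74.8 -0.4 44.8]
```

```bash
python3 -m inch '[[0,0,0,0,0.04,0,1],[0,0,0,0,0.04,0,1],[0,0,0,0,0.04,0,1],[0,0,0,0,0.04,0,1],[0,0,0,0,0.02,0,1],[0,0,0,0,0.02,0,1],[0,0,0,0,0,0,1]]'; python3 bar.py
```

```text
clock: 14.35
eef_pos: [478.0, -57.0, 142.5]
tcp_rot: [3.007, -0.434, 0.005]
contact_force: [1.7, 10.5, -1.6]
opening: 0.001
grasp_force: 5.4
t 14.35 tip chan [ 27.4 -12.1  19.6] tcp w [478.  -57.  142.5] F chan [-10.7   1.1  -0.3] open 0.0
turn left /pi [-0.     -0.0004  0.0001]
rows: aligned [ 0.1  -0.02  0.07] current [ 0.1  -0.02  0.07]
bar angle hist [(-0.1, 46), (0.0, 92), (0.1, 6), (0.7, 5), (0.8, 10), (0.9, 5)] far part median 0.019400231804900733
roller top x [75.5 -0.3 44.7]
```

```bash
python3 -m inch '[[0,0,0,0,-0.15,0,1],[0,0,0,0,-0.35,0,1],[0,0,0,0,-0.2,-0.3,1],[0,0,0,0,0,-0.8,1],[0,0,0,0,0,-1,1],[0,0,0,0,0,-1,1],[0,0,0,-0.5,0,-0.8,1],[0,0,0,0,0,0,1]]' && python3 -m inch '[[0,0,0,-0.6,0,-0.3,1],[0,0,0,-1,0,0,1],[0,0,0,-0.6,0,0,1],[0,0,0,0,0,0,1],[0,0,0,0,0,0,1]]'; python3 bar.py; python3 - <<'E'
from h import *
from rig import grab_frame
s=grab_frame("scene")["pixels"][170:300,225:375];t=grab_frame("top")["pixels"][170:290,270:430]
cv2.imwrite("pics/e.png",np.hstack([cv2.resize(s,(400,347)),cv2.resize(t,(400,347))])[...,::-1])
E
```

```text
clock: 15.12
eef_pos: [424.8, -27.1, 225.1]
tcp_rot: [3.006, -0.435, 0.006]
contact_force: [0.3, 0.2, -0.6]
opening: 0.001
grasp_force: 0.0
clock: 15.53
eef_pos: [373.3, -26.7, 206.4]
tcp_rot: [3.005, -0.432, 0.006]
contact_force: [0.3, 0.5, 0.0]
opening: -0.0
grasp_force: 0.0
t 15.53 tip chan [  10.5 -118.2   85.9] tcp w [373.3 -26.7 206.4] F chan [-0.5  0.2  0.1] open -0.0
turn left /pi [0.0004 0.0001 0.0003]
rows: aligned [2.83 0.66 4.27] current [2.83 0.66 4.27]
bar angle hist [(-0.1, 52), (0.0, 106), (0.1, 16)] far part median 0.023516057649052752
roller top x [74.6 -0.6 44.6]
```

View pics/e.png

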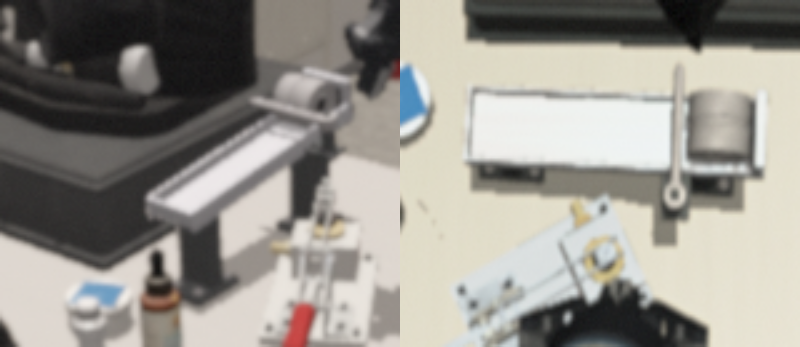

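The picture shows the keeper bar lying straight across the gutter (top crop (678,65) to (675,195)) behind the seated roller at (720,125). The robot is clear and the bystanders in this view haven't moved. I'm handing the job in.

```bash
python3 -c "
from rig import r
print(r.sign_off())"
```

```text
the job is handed in; nothing more can be done
None
```

The roller is in the seat and the keeper bar is fully shut behind it, with the arm clear; I handed the job in at about 16 s of the 50 s allowed.

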